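Load the utensil steriliser and hold its knob pressed to start it

ROBOT

A 6-joint arm with a two-finger parallel gripper is mounted at the origin on the work surface. World frame = base frame: x ahead of the robot, y to its left, z up, the work surface at z = 0. Lengths are in m, angles in rad, forces in N, time in s.
With the tool pointing down it reaches from about 0.375 to 0.975 m from the base axis. Payload 3.8 kg.
Tool frame: the origin (TCP) lies at the very end of the fingers, on their centre line; the grasp point (between the pads) lies 19 mm behind it; z points along the fingers, y is the line along which they close (so a half turn about z gives the same grasp; the last joint's range is limited). The gripper opens to 85 mm and grips with 20 to 120 N. Pads are 22 mm wide; open, the fingers measure 114 mm over their backs; the gripper's body (76 mm by 85 mm) begins 54 mm behind the grasp point. The pads swing forward as they close: fully open they stand 13 mm farther back than shut.
Start: joints at [-0.037, 0.264, 1.604, -0, 1.274, -0.037], TCP at [0.675, -0, 0.208] pointing down, gripper open.
Joint ranges: [-2.63, 2.63], [-0.94, 2.18], [0.31, 2.57], [-1.31, 4.45], [0, 2.66], [-2.55, 2.55]. Speed limits (rad/s): [2.57, 2.57, 3.14, 3.14, 3.14, 3.14].

INTERFACE

Orientations are given as a rotation vector (axis times angle).
In Python, from workcell import read_state, read_camera, calibration, finish_job gives the robot as it stands.
- The arm moves only by the tool step_arm, never from a script. Its argument "commands" is a list of rows, each an object of numbers: "fingers": the gripper's target within -1 to 1 (shut at 1, half-way at 0, fully open at -1); "dx", "dy", "dz": the shift along the tool's x, y, z in m; "roll": the turn about the tool's z in degrees. In form: [{"fingers": .., "dx": .., "dy": .., "dz": .., "roll": ..}, ...]. A call has 1 to 8 rows; each row is the pose to reach, as a shift and turn from the pose commanded when the call began, along the tool's axes at that moment; what a row does not reach only later rows make up. A row lasts 1/8 s, in which the tool goes at most 62.5 mm and 10.7 degrees, less where a joint would pass 70% of its speed; a pose out of reach is approached as far as the arm can. A call with a gripper value outside its range is refused whole. The fingers move at their own pace and stop on an object; "squeeze" is the grip in N (left out, the last holds). Time passes only in rows, so rows that repeat a pose let the fingers close. It gives the time, the measured TCP pose, the force, the opening and the grip force at its end, in the units of the state.
- read_state(): the state, without advancing time (a new reading comes with each control period).
- read_camera(name): name is "scene" or "side" or "wrist"; returns (picture, depth): 384x512x3 uint8, blue, green, red; 384x512 float32, m along the optical axis (not along the pixel's ray), 0 where there is no reading.
- calibration(name): a dict with "intrinsics" (3x3 intrinsics, pixels), "world_to_cam" (4x4, takes a point from world to camera coordinates). Camera axes: x right, y up, looking along -z (the intrinsics and any distortion apply to the point x, -y, -z); pixel columns grow to the right and rows downward; lengths in m; the calibration is good to about 2 mm. A picture is of the moment at which its call begins: read the wrist's pose just before it. calibration takes no time and is no camera call; for the wrist camera it gives the pose at the moment of the call.
- finish_job(): hands the job in; it is judged then, once.
The state is a dict: "time": time; "q": joint angles; "joint_vel": joint speeds; "joint_torque": joint torques, N m; "tool_pos": TCP position; "tcp_rot": TCP orientation; "wrist_force": force on the tool from outside, world axes, zero at the start; "torque": the same for the moment, N m; "width": opening from 0.0 (shut) to 1.0 (fully open); "grip_force": force on a finger pad.
Only numpy, scipy, OpenCV 4.12 (cv2) and the standard library are available. Lean on these libraries where they do the work, as an engineer would, in place of code of your own. Each camera call takes 0.05 s, during which the arm holds its last target. There are 200 camera calls.

TASK

Stand the wooden pestle, thick end down, in the empty well of the utensil steriliser, so that it rests on the well's bottom, and let go of it. Then take the loose black control knob, turn it to match the steriliser's D-shaft, push it fully home on the shaft, and press it all the way in against its spring; finish while still holding the knob pressed in. Leave everything else on the counter as it stands.

Things in the scene. Friction and masses are not known exactly. Their poses are not given: they have to be found in the camera images.
- unit: the utensil steriliser, a fixed bare-metal box 180 (x) x 300 (y) x 100 mm tall; origin at the centre of its underside; x points away from its front, y to its left, z up. Two round wells in the left part of its top, one behind the other; the control shaft on the right part
- well (a point): centre of the mouth of the empty well (the front one, at unit x -40, y +85, in the unit's top, 100 mm above the counter): round, 36 mm wide, 75 mm deep, flat closed bottom, 3 mm chamfer. The other well, 80 mm behind it (+x of the unit), holds a steel muddler that stands 75 mm out of the top
- stem: steel control shaft on a collar, upright, at unit x -30, y -75. Origin on the axis in the collar's upper face (126 mm above the counter when not pressed), where the knob's underside rests when home; z up, x towards the shaft's flat. Shaft 16 mm diameter, 14 mm tall above the collar, one flat 4 mm from the axis at +x, top 5 mm tapered. It stays at its angle (friction 0.2 N m about z)
- shaft (a point): the stem's origin: point on the shaft's axis in the collar's upper face. The collar is 34 mm in diameter, 4 mm thick; an 8 mm wide tab on it reaches 33 mm from the axis on the side of the shaft's flat
- plunger (a joint): how far shaft and collar are pressed down, m: 0 released, 0.008 fully in. A spring pushes back with 4 N at 0, rising evenly to 12 N at 0.008; it springs up when let go
- knob: loose black knob, bore down on the counter. Origin at the centre of its underside, z up. Skirt 46 mm diameter, 19 mm tall; on it a bar grip 42 mm long (x), 14 mm wide (y), from 19 to 56 mm height. A nose on the skirt at +x (to 32 mm from the axis) marks the bore's flat. D-bore 16 mm deep, 1.2 mm wider than the shaft all round: goes on only with knob x and stem x within about 10 degrees. 60 g
- pestle: wooden pestle standing upright on the counter, thick end down: 150 mm long, 30 mm diameter up to 70 mm, a grip of 24 mm diameter from 85 to 147 mm; origin at the centre of its foot, z along it upward. Mass about 70 g
- jar: bystander: a glass storage jar with a steel cap, 56 mm across, 85 mm tall, standing near the pestle; origin at the centre of its underside
- cup: bystander: a white handleless cup, 64 mm across, 75 mm tall, standing near the pestle; origin at the centre of its underside
- muddler: bystander: a slim steel bar muddler, 150 mm long, 26 mm across at its foot, already standing in the steriliser's other well; origin at the centre of its underside
- mug: bystander: a white mug, 80 mm across, 85 mm tall, left of the steriliser; origin at the centre of its underside
- bowl: bystander: a small steel bowl, 110 mm across, 45 mm tall, on the right; origin at the centre of its underside
- spoon: bystander: a steel spoon, 170 mm long, lying flat between the robot and the steriliser; origin at its underside near its middle
Mind the look-alikes: they are no part of the job. There is more than one size of the pestle; the one meant has the size given above.

How it is judged:
By the outcome, as a careful person would: the job done as asked, in the order asked, and still so for the second after the job is handed in, while the arm keeps its last pose, push and grip.
It also fails if it takes over 72 s, if anything falls off the work surface, if the arm or the gripper's body presses on something with over 40 N, if the wrist force passes 120 N, or if a joint passes its speed limit or range.

## Working session

There is one attempt and no reset: what is moved stays moved. The work goes in short steps, Python scripts to look and compute and a tool call to move; the robot and the scene stay as the last step left them, time stands still between calls to the robot, and variables do not carry over. Pictures are saved under pics/ and viewed, at most 13 in all, crops included, and the job is handed in when it is done.

Besides the shell and the picture viewer there is one more tool, called as name([rows], argument=value, ...), one row to a line, values as JSON. step_arm: Moves the arm, as the interface text tells. Its arguments: {"type":"object","properties":{"commands":{"type":"array","items":{"type":"object","properties":{"fingers":{"type":"number"},"dx":{"type":"number"},"dy":{"type":"number"},"dz":{"type":"number"},"roll":{"type":"number"}}}},"squeeze":{"type":"number"}},"required":["commands"]}

```bash
mkdir -p pics
cat > h.py <<'E'
import numpy as np, cv2
from workcell import *
def grab(name):
    c=calibration(name); im,d=read_camera(name); return im,d,c
def world(d,c):
    K=np.array(c["intrinsics"]);T=np.linalg.inv(np.array(c["world_to_cam"]))
    v,u=np.mgrid[:d.shape[0],:d.shape[1]]
    x=(u-K[0,2])/K[0,0]*d; y=(v-K[1,2])/K[1,1]*d
    P=np.stack([x,-y,-d,np.ones_like(d)],-1)@T.T
    P=P[...,:3]; P[d<=0]=np.nan
    return P
E
python3 - <<'E'
from h import *
for n in ["scene","side"]:
    im,d,c=grab(n); cv2.imwrite(f"pics/{n}0.png",im); np.savez(f"{n}0.npz",im=im,P=world(d,c)); print({k:np.round(v,3).tolist() if not isinstance(v,str) else v for k,v in c.items()})
print(read_state())
E
```

```text
{'intrinsics': [[431.368, 0.0, 251.236], [0.0, 431.368, 198.463], [0.0, 0.0, 1.0]], 'world_to_cam': [[0.783, 0.622, 0.022, -0.389], [-0.4, 0.476, 0.783, 0.12], [0.477, -0.622, 0.622, -1.57], [0.0, 0.0, 0.0, 1.0]]}
{'intrinsics': [[396.513, 0.0, 255.512], [0.0, 396.513, 189.763], [0.0, 0.0, 1.0]], 'world_to_cam': [[-0.742, -0.67, -0.018, 0.385], [0.382, -0.445, 0.81, -0.269], [-0.55, 0.594, 0.587, -1.195], [0.0, 0.0, 0.0, 1.0]]}
{'time': 0.1, 'q': array([-3.69427643e-02,  2.64705800e-01,  1.60530259e+00, -6.42097595e-06,
        1.27374184e+00, -3.69012569e-02]), 'joint_vel': array([-0.00159099, -0.00060179, -0.0022895 ,  0.00040649, -0.00030023,
       -0.00120863]), 'joint_torque': array([ 2.96398039e-04, -5.16707003e+01, -3.68589377e+01,  1.30520286e-05,
        6.22219843e-03,  5.24967299e-05]), 'tool_pos': array([ 6.74242945e-01, -5.01174102e-06,  2.07132573e-01]), 'tcp_rot': array([-2.22036993, -2.22028196,  0.00231227]), 'wrist_force': array([-0.5706426 ,  0.04088352, -0.07038451]), 'torque': array([-0.03212932,  0.02498678,  0.02762991]), 'grip_force': 0.0, 'width': 1.000025132286273}
```

View pics/scene0.png

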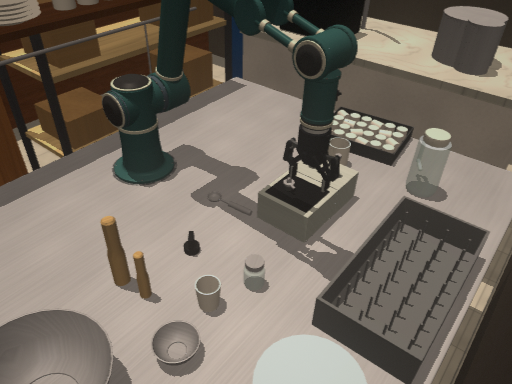

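View pics/side0.png

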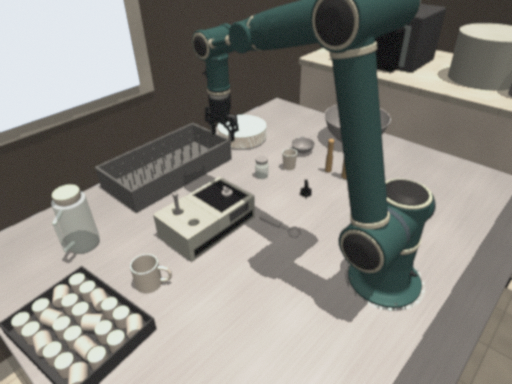

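The scene view shows two pestles, a large one at about (118,262) and a small one at (144,280). The knob is at (192,245), the cup at (208,292), the jar at (255,270) and the unit at (310,195), with its top partly hidden by the gripper. The side view shows the unit's top: muddler at (177,203), empty well at (194,222), and the dark right part at (225,195). Next I'll measure these.

Run:
```python
from h import *
def circ(p):
    A=np.c_[2*p[:,:2],np.ones(len(p))];b=(p[:,:2]**2).sum(1);s=np.linalg.lstsq(A,b,rcond=None)[0];return s[:2],np.sqrt(s[2]+s[:2]@s[:2])
P=np.load("scene0.npz")["P"]
for n,(u0,u1,v0,v1) in dict(big=(98,131,210,292),small=(130,155,245,302),cup=(193,224,272,312),jar=(240,270,250,292),knob=(180,204,228,260)).items():
    p=P[v0:v1,u0:u1].reshape(-1,3);p=p[p[:,2]>.006]
    print(n,len(p),"top",np.percentile(p[:,2],99).round(4))
    for z0 in np.arange(0.005,.2,.02):
        q=p[(p[:,2]>z0)&(p[:,2]<z0+.02)]
        if len(q)>12:
            c,r=circ(q);print("  z%.3f"%z0,len(q),c.round(4),"r%.4f"%r, "mean",q.mean(0).round(3)[:2])
S=np.load("side0.npz")["P"]
for n,Q,(u0,u1,v0,v1) in (("side",S,(150,260,170,260)),("scene",P,(255,360,160,240))):
    p=Q[v0:v1,u0:u1].reshape(-1,3);t=p[(p[:,2]>.09)&(p[:,2]<.107)]
    h=np.histogram(p[:,2],np.arange(0,.2,.01));print(n,h[0])
    print(cv2.minAreaRect((t[:,:2]*1000).astype(np.float32)),np.median(t[:,2]))
im=np.load("side0.npz")["im"][165:265,140:270];cv2.imwrite("pics/u0.png",cv2.resize(im,None,fx=6,fy=6,interpolation=cv2.INTER_CUBIC))
```

```text
big 1111 top 0.2181
  z0.005 86 [ 0.3759 -0.3962] r0.0202 mean [ 0.39  -0.403]
  z0.025 88 [ 0.376  -0.3965] r0.0198 mean [ 0.389 -0.404]
  z0.045 98 [ 0.3755 -0.3959] r0.0205 mean [ 0.389 -0.404]
  z0.065 97 [ 0.3759 -0.3964] r0.0202 mean [ 0.39  -0.403]
  z0.085 105 [ 0.3756 -0.3961] r0.0202 mean [ 0.389 -0.404]
  z0.105 117 [ 0.3764 -0.3963] r0.0172 mean [ 0.387 -0.402]
  z0.125 90 [ 0.3754 -0.3958] r0.0161 mean [ 0.386 -0.402]
  z0.145 92 [ 0.3767 -0.3964] r0.0151 mean [ 0.386 -0.402]
  z0.165 90 [ 0.3755 -0.396 ] r0.0158 mean [ 0.386 -0.402]
  z0.185 97 [ 0.3762 -0.3963] r0.0155 mean [ 0.386 -0.402]
small 515 top 0.1513
  z0.005 65 [ 0.4323 -0.3737] r0.0405 mean [ 0.461 -0.392]
  z0.025 63 [ 0.4587 -0.3875] r0.0136 mean [ 0.467 -0.392]
  z0.045 65 [ 0.4591 -0.3877] r0.0133 mean [ 0.466 -0.393]
  z0.065 77 [ 0.4601 -0.3882] r0.0115 mean [ 0.466 -0.392]
  z0.085 57 [ 0.4583 -0.3874] r0.0109 mean [ 0.465 -0.392]
  z0.105 64 [ 0.4586 -0.3875] r0.0106 mean [ 0.465 -0.392]
  z0.125 62 [ 0.4586 -0.3873] r0.0108 mean [ 0.465 -0.391]
  z0.145 62 [ 0.4585 -0.3878] r0.0085 mean [ 0.459 -0.
[... 524 characters left out ...]
z0.085 70 [ 0.6477 -0.1812] r0.0167 mean [ 0.647 -0.181]
knob 238 top 0.0578
  z0.005 135 [ 0.4359 -0.1975] r0.0187 mean [ 0.44 -0.2 ]
  z0.025 33 [ 0.4343 -0.1983] r0.0187 mean [ 0.446 -0.207]
  z0.045 70 [ 0.434  -0.1989] r0.0143 mean [ 0.437 -0.199]
side [3422  383  342  346  374  329  318  346  364  532 2578   30   55   27
   18    9    9   25    1]
((665.4786376953125, 186.54013061523438), (302.93096923828125, 360.47186279296875), 89.41148376464844) 0.102335516992345
scene [1016  231  233  243  238  224  234  262  248 1632  958   16   68   17
    1    0    0    0    0]
((581.3063354492188, 185.4049835205078), (306.6747741699219, 183.3218231201172), 89.00006103515625) 0.09934182312822049
```

View pics/u0.png

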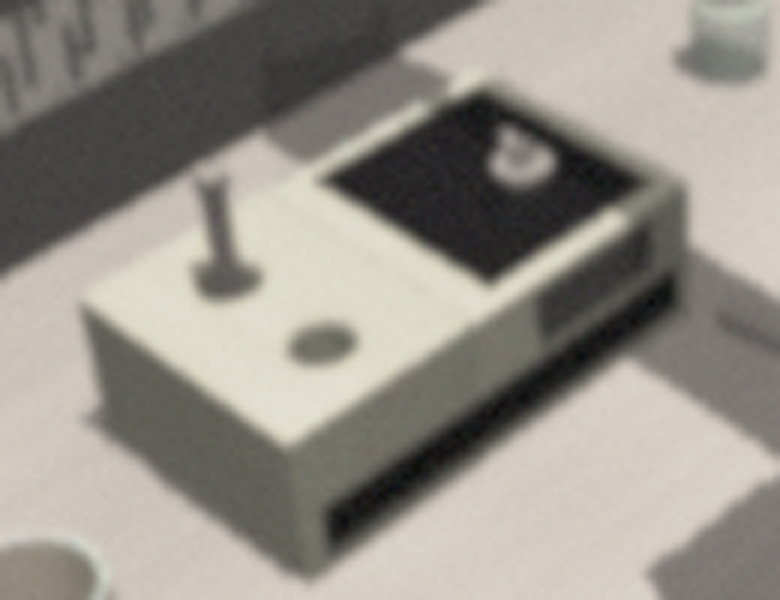

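The unit shows up upright with its yaw near 0: empty well at crop (322,343), muddler at (225,270), stem at (522,155). The smaller pestle matches the given size (150 mm tall, about 27–30 mm wide). I'll hover over it, with the fingers turned to close along world y.

step_arm([
  {"fingers": -1, "dx": -0.05, "dy": -0.027, "dz": -0.04, "roll": 10},
  {"fingers": -1, "dx": -0.388, "dy": -0.216, "dz": -0.06, "roll": 90},
  {"fingers": -1, "dx": -0.388, "dy": -0.216, "dz": -0.06, "roll": 90},
  {"fingers": -1, "dx": -0.388, "dy": -0.216, "dz": -0.06, "roll": 90},
  {"fingers": -1, "dx": -0.388, "dy": -0.216, "dz": -0.06, "roll": 90},
  {"fingers": -1, "dx": -0.388, "dy": -0.216, "dz": -0.06, "roll": 90},
  {"fingers": -1, "dx": -0.388, "dy": -0.216, "dz": -0.06, "roll": 90},
  {"fingers": -1, "dx": -0.388, "dy": -0.216, "dz": -0.06, "roll": 90},
])

```text
time: 1.1
tool_pos: [0.4566, -0.3909, 0.2681]
tcp_rot: [3.139, 0.116, -0.001]
wrist_force: [1.1, 1.0, -0.3]
width: 1.002
grip_force: 0.0
```

step_arm([
  {"fingers": -1, "roll": 10},
  {"fingers": -1, "roll": 10},
  {"fingers": -1, "roll": 10},
])

```text
invalid input
```

Run:
```python
from h import *
s=read_state();print(s["q"].round(3),s["tool_pos"].round(4),s["tcp_rot"].round(3))
out=[]
for n in ["wrist","scene"]:
    im,d,c=grab(n); np.savez(f"{n}1.npz",im=im,P=world(d,c)); out.append(im)
    if n=="wrist": print(np.round(np.linalg.inv(c["world_to_cam"]),3)); print((d>0).mean())
cv2.imwrite("pics/w1.png",out[0])
cv2.imwrite("pics/s1.png",cv2.resize(out[1][110:260,150:390],None,fx=3,fy=3,interpolation=cv2.INTER_CUBIC))
```

```text
[-7.490e-01  9.400e-02  1.693e+00 -1.000e-03  1.355e+00  7.480e-01] [ 0.4566 -0.3909  0.2681] [ 3.139e+00  1.160e-01 -1.000e-03]
[[ 0.074  0.949  0.307  0.535]
 [-0.997  0.071  0.022 -0.385]
 [-0.001 -0.308  0.951  0.434]
 [ 0.     0.     0.     1.   ]]
0.9958648681640625
```

View pics/w1.png

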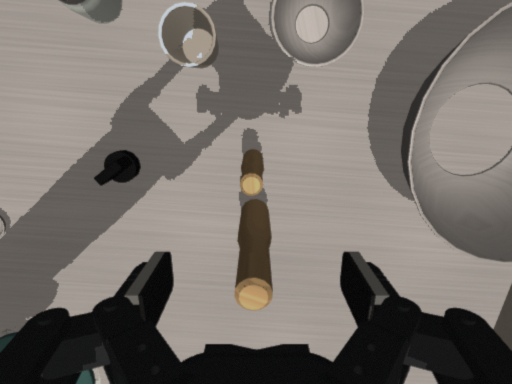

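View pics/s1.png

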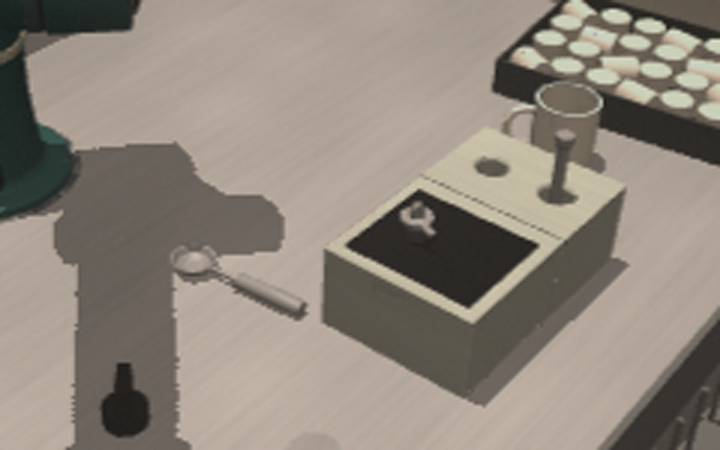

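The wrist view shows the small pestle's top at (252,185), the big one at (254,295) and the knob at (122,167). The scene crop now shows the unit clear of the arm: empty well at (490,167), muddler at (565,160), stem at (417,215) with its tab pointing lower right. I'll refine all of these.

```bash
cat >> h.py <<'E'
def circ(p):
    A=np.c_[2*p[:,:2],np.ones(len(p))];b=(p[:,:2]**2).sum(1);s=np.linalg.lstsq(A,b,rcond=None)[0];return s[:2],np.sqrt(s[2]+s[:2]@s[:2])
def mid(p): # min enclosing circle
    c,r=cv2.minEnclosingCircle((p[:,:2]*1000).astype(np.float32)); return np.round(np.array(c)/1000,4),round(r,1)
E
python3 - <<'E'
from h import *
P=np.load("wrist1.npz")["P"]
p=P[165:200,235:270].reshape(-1,3);t=p[p[:,2]>.143];print("pestle top",np.median(t[:,2]),mid(t),t.mean(0))
p=P[130:200,80:155].reshape(-1,3)
for a,b in((.015,.025),(.048,.065)):
    k=p[(p[:,2]>a)&(p[:,2]<b)];print("knob",a,len(k),np.median(k[:,2]),mid(k),cv2.minAreaRect((k[:,:2]*1000).astype(np.float32)))
k=p[(p[:,2]>.006)];print("all",mid(k),k.mean(0))
S=np.load("scene1.npz");P=S["P"]
p=P[140:250,250:370].reshape(-1,3);t=p[(p[:,2]>.094)&(p[:,2]<.104)]
r=cv2.minAreaRect((t[:,:2]*1000).astype(np.float32));print("unit",r,np.median(t[:,2]))
p=P[165:200,275:305].reshape(-1,3);t=p[p[:,2]>.117];print("stem",len(t),np.sort(t[:,2])[::8].round(3));
t=p[(p[:,2]>.117)&(p[:,2]<.130)];print(mid(t),t.mean(0)); t=p[p[:,2]>.132];print(t.mean(0),len(t))
E
```

```text
pestle top 0.15033412978569066 (array([ 0.4559, -0.3858]), 12.1) [ 0.45714157 -0.3857724   0.14986274]
knob 0.015 482 0.020016199344691538 (array([ 0.4322, -0.1945]), 23.4) ((432.989990234375, -195.60372924804688), (45.64326095581055, 44.08467102050781), 34.152427673339844)
knob 0.048 364 0.056651607795977554 (array([ 0.432 , -0.1956]), 21.7) ((432.4724426269531, -195.01596069335938), (14.088833808898926, 42.57944869995117), 41.237728118896484)
all (array([ 0.4322, -0.1945]), 23.4) [ 0.43442891 -0.1992424   0.03386252]
unit ((667.413818359375, 178.7815399169922), (323.30767822265625, 358.46490478515625), 89.2641830444336) 0.09930730916792196
stem 88 [0.12  0.123 0.124 0.124 0.125 0.125 0.126 0.127 0.128 0.134 0.137]
(array([0.5572, 0.1054]), 25.1) [0.5559084  0.10581957 0.12486575]
[0.54989481 0.10973978 0.1370187 ] 17
```

step_arm([
  {"fingers": -1, "dx": 0.0, "dy": -0.003, "dz": 0.03, "roll": 4},
  {"fingers": -1, "dx": 0.0, "dy": -0.003, "dz": 0.07, "roll": 4},
  {"fingers": -1, "dx": 0.0, "dy": -0.003, "dz": 0.07, "roll": 4},
])

```text
time: 1.58
tool_pos: [0.4569, -0.3816, 0.1939]
tcp_rot: [-3.135, -0.028, 0.01]
wrist_force: [-0.4, 0.5, 0.4]
width: 1.001
grip_force: 0.0
```

step_arm([
  {"fingers": -1, "dx": 0.0, "dy": 0.003, "dz": 0.04, "roll": 1},
  {"fingers": -1, "dx": 0.0, "dy": 0.003, "dz": 0.075, "roll": 1},
  {"fingers": -1, "dx": 0.0, "dy": 0.003, "dz": 0.09, "roll": 1},
  {"fingers": -1, "dx": 0.0, "dy": 0.003, "dz": 0.09, "roll": 1},
])

```text
time: 2.08
tool_pos: [0.459, -0.3875, 0.1084]
tcp_rot: [-3.141, 0.003, 0.001]
wrist_force: [-0.6, 0.9, 0.6]
width: 0.999
grip_force: 0.0
```

step_arm([
  {"fingers": 1, "dx": -0.001, "dy": 0, "dz": 0.002, "roll": 0},
  {"fingers": 1, "dx": -0.001, "dy": 0, "dz": 0.002, "roll": 0},
  {"fingers": 1, "dx": -0.001, "dy": 0, "dz": 0.002, "roll": 0},
  {"fingers": 1, "dx": -0.001, "dy": 0, "dz": 0.002, "roll": 0},
  {"fingers": 1, "dx": -0.001, "dy": 0, "dz": 0.002, "roll": 0},
  {"fingers": 1, "dx": -0.001, "dy": 0, "dz": 0.002, "roll": 0},
], squeeze=40)

```text
time: 2.82
tool_pos: [0.4584, -0.3883, 0.1074]
tcp_rot: [3.141, -0.006, 0.002]
wrist_force: [0.0, 1.2, 6.2]
width: 0.26
grip_force: 39.4
```

step_arm([
  {"fingers": 1, "dx": 0, "dy": 0, "dz": -0.03, "roll": 0},
  {"fingers": 1, "dx": 0, "dy": 0, "dz": -0.08, "roll": 0},
  {"fingers": 1, "dx": 0, "dy": 0, "dz": -0.13, "roll": 0},
  {"fingers": 1, "dx": 0.002, "dy": -0.03, "dz": -0.17, "roll": 0},
  {"fingers": 1, "dx": 0.004, "dy": -0.07, "dz": -0.185, "roll": 0},
  {"fingers": 1, "dx": 0.006, "dy": -0.12, "dz": -0.185, "roll": 0},
  {"fingers": 1, "dx": 0.008, "dy": -0.17, "dz": -0.185, "roll": 0},
  {"fingers": 1, "dx": 0.01, "dy": -0.22, "dz": -0.185, "roll": 0},
])

```text
time: 3.82
tool_pos: [0.4681, -0.1666, 0.2907]
tcp_rot: [-3.142, 0.006, 0.001]
wrist_force: [1.0, 0.8, 0.1]
width: 0.261
grip_force: 39.6
```

step_arm([
  {"fingers": 1, "dx": 0.002, "dy": -0.05, "dz": 0, "roll": 0},
  {"fingers": 1, "dx": 0.004, "dy": -0.1, "dz": 0, "roll": 0},
  {"fingers": 1, "dx": 0.006, "dy": -0.15, "dz": 0, "roll": 0},
  {"fingers": 1, "dx": 0.008, "dy": -0.2, "dz": 0, "roll": 0},
  {"fingers": 1, "dx": 0.01, "dy": -0.25, "dz": 0, "roll": 0},
  {"fingers": 1, "dx": 0.012, "dy": -0.3, "dz": 0, "roll": 0},
  {"fingers": 1, "dx": 0.012, "dy": -0.34, "dz": 0, "roll": 0},
  {"fingers": 1, "dx": 0.012, "dy": -0.36, "dz": 0, "roll": 0},
])

```text
time: 4.82
tool_pos: [0.4813, 0.1935, 0.2906]
tcp_rot: [3.141, -0.002, -0.002]
wrist_force: [0.5, -0.9, -0.8]
width: 0.263
grip_force: 39.6
```

step_arm([
  {"fingers": 1, "dx": 0, "dy": 0, "dz": 0, "roll": 0},
  {"fingers": 1, "dx": 0, "dy": 0, "dz": 0, "roll": 0},
  {"fingers": 1, "dx": 0, "dy": 0, "dz": 0, "roll": 0},
])

```text
time: 5.2
tool_pos: [0.482, 0.1907, 0.2914]
tcp_rot: [3.141, -0.008, 0.0]
wrist_force: [-0.2, 0.1, -1.3]
width: 0.263
grip_force: 39.6
```

Run:
```python
from h import *
s=read_state();print(s["q"].round(3),s["tool_pos"].round(4),s["tcp_rot"].round(3))
im,d,c=grab("wrist"); np.savez("wrist2.npz",im=im,P=world(d,c)); cv2.imwrite("pics/w2.png",im)
P=world(d,c);print(np.nanmin(P[...,2]),c["intrinsics"])
```

```text
[ 0.329 -0.077  1.824 -0.     1.395  1.905] [0.482  0.1907 0.2914] [ 3.141 -0.008  0.   ]
-0.0031216332930651403 [[291.16198179   0.         256.33462516]
 [  0.         291.16198179 197.31223828]
 [  0.           0.           1.        ]]
```

View pics/w2.png

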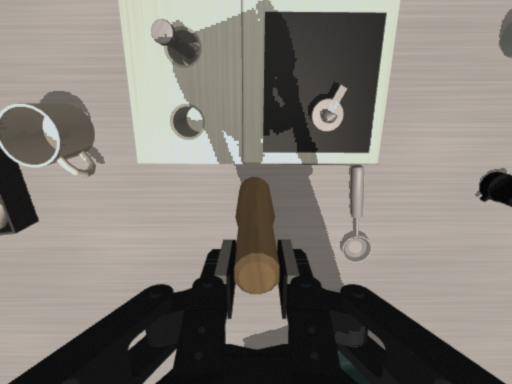

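The wrist view shows the empty well's mouth at (188,121), the stem at (328,113) with its tab toward (343,90), the muddler well at (183,45) and the pestle held upright. The knob sits at the right edge, about (497,187).

Run:
```python
from h import *
D=np.load("wrist2.npz");P=D["P"];c=calibration("wrist");C=np.linalg.inv(c["world_to_cam"])[:3,3]
def onplane(p,z): return C+(p-C)*((z-C[2])/(p[:,2]-C[2]))[:,None]
r=P[95:150,160:218];top=P[60:155,120:250].reshape(-1,3);zt=np.median(top[:,2]);print("top z",zt)
t=P[100:150,215:240].reshape(-1,3);print("local top",np.median(t[:,2]))
m=(r[...,2]<zt-.004);n,l,s,_=cv2.connectedComponentsWithStats(m.astype(np.uint8));i=1+s[1:,4].argmax()
q=onplane(r[l==i],zt);print("hole",mid(q),q.mean(0),len(q),s[i])
# unit edges: rect of top
p=P[:170,110:405].reshape(-1,3);k=p[(p[:,2]>zt-.006)&(p[:,2]<zt+.006)];
for nm,x in(("front",k[:,0].min()),):print(nm,np.percentile(k[:,0],.2),"y",np.percentile(k[:,1],[.2,99.8]))
r=P[75:140,300:360].reshape(-1,3)
col=r[(r[:,2]>zt+.017)&(r[:,2]<zt+.032)];sh=r[r[:,2]>zt+.034]
print("collar",np.median(col[:,2]),mid(col),col.mean(0),len(col));print("shaft",np.median(sh[:,2]),mid(sh),sh.mean(0),len(sh))
ax=sh.mean(0)[:2];d=col[:,:2]-ax;f=np.hypot(*d.T)>.021;print("tab ang",np.degrees(np.arctan2(*d[f].mean(0)[::-1])),f.sum(), np.hypot(*d.T).max())
near=col[np.hypot(*d.T)<.018]; print("ring",mid(near))
# pestle
q=P[160:300,225:290].reshape(-1,3);
for a in np.arange(.18,.34,.02):
    z=q[(q[:,2]>a)&(q[:,2]<a+.02)]
    if len(z)>10: print("p",round(a,2),len(z),"y",z[:,1].min().round(4),z[:,1].max().round(4),"xmax",z[:,0].max().round(4),"z",z[:,2].min().round(4),z[:,2].max().round(4))
```

```text
top z nan
local top nanTraceback (most recent call last):
  File "<stdin>", line 6, in <module>
ValueError: attempt to get argmax of an empty sequence
```

Run:
```python
from h import *
D=np.load("wrist2.npz");P=D["P"];c=calibration("wrist");C=np.linalg.inv(c["world_to_cam"])[:3,3]
def onplane(p,z): return C+(p-C)*((z-C[2])/(p[:,2]-C[2]))[:,None]
fl=lambda p:(lambda q:q[~np.isnan(q[:,2])])(p.reshape(-1,3))
t=fl(P[100:150,215:240]);zt=np.median(t[:,2]);print("top",zt,"nan",np.isnan(P[...,2]).mean())
r=P[95:150,160:218]
m=(r[...,2]<zt-.004);n,l,s,_=cv2.connectedComponentsWithStats(m.astype(np.uint8));i=1+s[1:,4].argmax()
q=onplane(r[l==i],zt);print("hole",mid(q),q.mean(0),len(q),s[i])
p=fl(P[:170,110:405]);k=p[(p[:,2]>zt-.006)&(p[:,2]<zt+.006)]
print("front",np.percentile(k[:,0],.3),"y",np.percentile(k[:,1],[.2,99.8]))
rr=cv2.minAreaRect((k[:,:2]*1000).astype(np.float32));print(rr)
r=fl(P[75:140,300:360])
col=r[(r[:,2]>zt+.017)&(r[:,2]<zt+.032)];sh=r[r[:,2]>zt+.034]
print("collar",np.median(col[:,2]),mid(col),col.mean(0),len(col));print("shaft",np.median(sh[:,2]),mid(sh),sh.mean(0),len(sh))
ax=sh.mean(0)[:2];d=col[:,:2]-ax;R=np.hypot(*d.T);f=R>.021;print("tab ang",np.degrees(np.arctan2(*d[f].mean(0)[::-1])),f.sum(),R.max(),"ring",mid(col[R<.0185]))
q=fl(P[160:300,225:290])
for a in np.arange(.18,.34,.02):
    z=q[(q[:,2]>a)&(q[:,2]<a+.02)]
    if len(z)>10: print("p",round(a,2),len(z),"y",z[:,1].min().round(4),z[:,1].max().round(4),"xmax",z[:,0].max().round(4),"z",z[:,2].min().round(4),z[:,2].max().round(4))
```

```text
top 0.10093304466008263 nan 0.0037689208984375
hole (array([0.5399, 0.2716]), 17.8) [0.54008794 0.27162099 0.10093304] 709 [ 13  11  31  31 709]
front 0.4894556412909697 y [0.03850257 0.33654056]
((576.4485473632812, 187.60650634765625), (300.9427490234375, 177.3222198486328), 89.52008056640625)
collar 0.12681547602856394 (array([0.5553, 0.109 ]), 25.0) [0.55231013 0.11101133 0.12679406] 772
shaft 0.13952315279169492 (array([0.5471, 0.1128]), 7.9) [0.54659289 0.11397452 0.13901653] 151
tab ang -28.647294817559082 116 0.03501613541746075 ring (array([0.5479, 0.1124]), 17.1)
p 0.18 80 y 0.1794 0.207 xmax 0.4945 z 0.1888 0.1999
p 0.2 176 y 0.1786 0.2072 xmax 0.4946 z 0.2001 0.2198
p 0.22 217 y 0.1783 0.2068 xmax 0.4946 z 0.2202 0.2398
p 0.24 356 y 0.1773 0.2064 xmax 0.4946 z 0.2401 0.2599
p 0.26 481 y 0.1783 0.2053 xmax 0.4938 z 0.26 0.28
p 0.28 415 y 0.1792 0.2028 xmax 0.4919 z 0.28 0.3
p 0.3 612 y 0.1733 0.2067 xmax 0.4925 z 0.3 0.32
p 0.32 2552 y 0.1734 0.2065 xmax 0.4932 z 0.32 0.34
p 0.34 685 y 0.1756 0.2046 xmax 0.4935 z 0.34 0.3598
```

step_arm([
  {"fingers": 1, "dx": 0.03, "dy": -0.039, "dz": 0, "roll": 0},
  {"fingers": 1, "dx": 0.06, "dy": -0.078, "dz": 0, "roll": 0},
  {"fingers": 1, "dx": 0.06, "dy": -0.078, "dz": 0.03, "roll": 0},
  {"fingers": 1, "dx": 0.06, "dy": -0.078, "dz": 0.06, "roll": 0},
  {"fingers": 1, "dx": 0.06, "dy": -0.078, "dz": 0.07, "roll": 0},
  {"fingers": 1, "dx": 0.06, "dy": -0.078, "dz": 0.07, "roll": 0},
  {"fingers": 1, "dx": 0.06, "dy": -0.078, "dz": 0.07, "roll": 0},
])

```text
time: 6.12
tool_pos: [0.5431, 0.2698, 0.2232]
tcp_rot: [-3.14, 0.006, -0.004]
wrist_force: [-0.1, 0.6, -1.0]
width: 0.262
grip_force: 39.7
```

Run:
```python
from h import *
s=read_state();print(s["tool_pos"].round(4),s["tcp_rot"].round(3))
im,d,c=grab("wrist");P=world(d,c);C=np.linalg.inv(c["world_to_cam"])[:3,3]
fl=lambda p:(lambda q:q[~np.isnan(q[:,2])])(p.reshape(-1,3))
q=fl(P[120:300,225:290])
for a in np.arange(.10,.2,.015):
    z=q[(q[:,2]>a)&(q[:,2]<a+.015)&(abs(q[:,1]-.27)<.03)&(abs(q[:,0]-.54)<.03)]
    if len(z)>10: print("p",round(a,3),len(z),"y",z[:,1].min().round(4),z[:,1].max().round(4),"xmax",z[:,0].max().round(4),"z",z[:,2].min().round(4))
cv2.imwrite("pics/w3.png",im)
```

```text
[0.5431 0.2698 0.2232] [-3.14   0.006 -0.004]
p 0.1 1522 y 0.24 0.3 xmax 0.57 z 0.1
p 0.115 70 y 0.2587 0.2863 xmax 0.5557 z 0.12
p 0.13 126 y 0.258 0.2864 xmax 0.5561 z 0.13
p 0.145 146 y 0.2578 0.286 xmax 0.556 z 0.1451
p 0.16 177 y 0.2573 0.2856 xmax 0.5558 z 0.16
p 0.175 259 y 0.2564 0.2852 xmax 0.5559 z 0.1752
p 0.19 415 y 0.2566 0.2845 xmax 0.5548 z 0.19
```

View pics/w3.png

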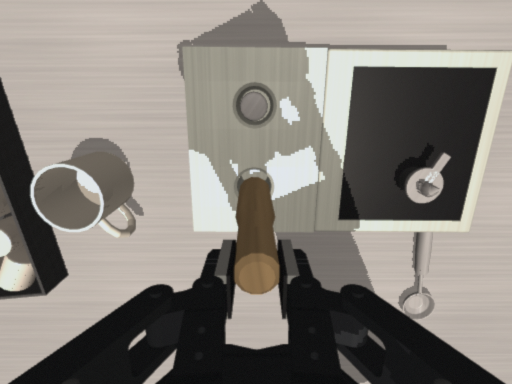

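The view shows the pestle's foot right over the empty well at about (255,180). Its measured offset is about 1 mm, so I'll correct that and lower it.

step_arm([
  {"fingers": 1, "dx": -0.001, "dy": 0.001, "dz": 0.01, "roll": 0},
  {"fingers": 1, "dx": -0.001, "dy": 0.001, "dz": 0.025, "roll": 0},
  {"fingers": 1, "dx": -0.001, "dy": 0.001, "dz": 0.04, "roll": 0},
  {"fingers": 1, "dx": -0.001, "dy": 0.001, "dz": 0.05, "roll": 0},
  {"fingers": 1, "dx": -0.001, "dy": 0.001, "dz": 0.05, "roll": 0},
])

```text
time: 6.8
tool_pos: [0.5402, 0.2685, 0.1696]
tcp_rot: [3.141, -0.005, -0.004]
wrist_force: [-0.2, 0.4, -0.7]
width: 0.258
grip_force: 39.8
```

step_arm([
  {"fingers": 1, "dx": 0, "dy": 0, "dz": 0.015, "roll": 0},
  {"fingers": 1, "dx": 0, "dy": 0, "dz": 0.025, "roll": 0},
  {"fingers": 1, "dx": 0, "dy": 0, "dz": 0.033, "roll": 0},
  {"fingers": 1, "dx": 0, "dy": 0, "dz": 0.036, "roll": 0},
  {"fingers": 1, "dx": 0, "dy": 0, "dz": 0.036, "roll": 0},
])

```text
time: 7.42
tool_pos: [0.541, 0.2687, 0.1351]
tcp_rot: [3.141, -0.005, -0.001]
wrist_force: [-0.2, -0.0, -1.1]
width: 0.264
grip_force: 39.8
```

step_arm([
  {"fingers": 1, "dx": 0, "dy": 0, "dz": 0.002, "roll": 0},
  {"fingers": 1, "dx": 0, "dy": 0, "dz": 0.003, "roll": 0},
  {"fingers": 1, "dx": 0, "dy": 0, "dz": 0.004, "roll": 0},
])

```text
time: 7.8
tool_pos: [0.5418, 0.2689, 0.1324]
tcp_rot: [-3.141, 0.005, -0.002]
wrist_force: [-1.4, -0.2, 5.2]
width: 0.262
grip_force: 40.3
```

Contact at the expected height means the foot is on the well's bottom. I'll open and rise clear.

step_arm([
  {"fingers": -1, "dx": 0, "dy": 0, "dz": 0, "roll": 0},
  {"fingers": -1, "dx": 0, "dy": 0, "dz": 0, "roll": 0},
  {"fingers": -1, "dx": 0, "dy": 0, "dz": 0, "roll": 0},
  {"fingers": -1, "dx": 0, "dy": 0, "dz": 0, "roll": 0},
  {"fingers": -1, "dx": 0, "dy": 0, "dz": -0.03, "roll": 0},
  {"fingers": -1, "dx": 0, "dy": 0, "dz": -0.07, "roll": 0},
  {"fingers": -1, "dx": 0, "dy": 0, "dz": -0.12, "roll": 0},
  {"fingers": -1, "dx": 0, "dy": 0, "dz": -0.15, "roll": 0},
])

```text
time: 8.8
tool_pos: [0.542, 0.2691, 0.2846]
tcp_rot: [-3.14, 0.005, -0.005]
wrist_force: [0.7, 0.4, -0.4]
width: 1.002
grip_force: 0.0
```

step_arm([
  {"fingers": -1, "dx": -0.01, "dy": 0.04, "dz": 0, "roll": 0},
  {"fingers": -1, "dx": -0.02, "dy": 0.09, "dz": 0, "roll": 0},
  {"fingers": -1, "dx": -0.04, "dy": 0.14, "dz": 0, "roll": 0},
  {"fingers": -1, "dx": -0.05, "dy": 0.16, "dz": 0, "roll": 0},
  {"fingers": -1, "dx": -0.05, "dy": 0.16, "dz": 0, "roll": 0},
  {"fingers": -1, "dx": -0.05, "dy": 0.16, "dz": 0, "roll": 0},
])

```text
time: 9.55
tool_pos: [0.491, 0.1097, 0.2815]
tcp_rot: [-3.141, 0.005, -0.001]
wrist_force: [0.6, 0.0, 0.1]
width: 0.997
grip_force: 0.0
```

Run:
```python
from h import *
s=read_state();print(s["tool_pos"].round(4),s["tcp_rot"].round(3))
im,d,c=grab("wrist");P=world(d,c);np.savez("wrist4.npz",im=im,P=P)
r=P.reshape(-1,3);r=r[~np.isnan(r[:,2])];r=r[np.hypot(r[:,0]-.5477,r[:,1]-.1125)<.045]
h=np.histogram(r[:,2],np.arange(.09,.15,.004));print(h[0])
col=r[(r[:,2]>.121)&(r[:,2]<.131)];sh=r[r[:,2]>.136]
print("shaft",np.median(sh[:,2]),mid(sh),sh.mean(0),len(sh));print("collar",np.median(col[:,2]),mid(col))
ax=np.array([.5477,.1125])
for _ in range(5):
    dd=col[:,:2]-ax;R=np.hypot(*dd.T);ang=np.degrees(np.arctan2(dd[:,1],dd[:,0]));f=R>.020
    a=np.degrees(np.arctan2(*dd[f].mean(0)[::-1]))
    g=abs((ang-a+180)%360-180)>30
    # ring outer edge points by angle bins
    e=[]
    for b in range(-180,180,12):
        w=g&(ang>=b)&(ang<b+12)&(R<.0195)
        if w.sum()>3:e.append(col[w][R[w].argmax()])
    ax,rad=circ(np.array(e))
print("axis",ax,rad,"tab",a,f.sum(),R.max())
k=P.reshape(-1,3);k=k[(abs(k[:,0]-.54)<.03)&(abs(k[:,1]-.27)<.03)&(k[:,2]>.11)];print("pestle top",np.nanmax(k[:,2]) if len(k) else None,k[k[:,2]>.165].mean(0) if len(k) else 0)
# nose from side camera
S=np.load("side0.npz")["P"];q=S[170:205,290:325].reshape(-1,3)
q=q[(np.hypot(q[:,0]-.434,q[:,1]+.196)<.04)]
for lo,hi in((.004,.012),(.012,.022),(.045,.06)):
    z=q[(q[:,2]>lo)&(q[:,2]<hi)];dd=z[:,:2]-[.433,-.196];R=np.hypot(*dd.T);i=R.argsort()[-4:];print(lo,len(z),R[i].round(3),np.degrees(np.arctan2(dd[i,1],dd[i,0])).round())
```

```text
[0.491  0.1097 0.2815] [-3.141e+00  5.000e-03 -1.000e-03]
[   0    0 2261 1729    0    0    0    0   85  684    3   44  104    5]
shaft 0.39428187945916704 (array([0.5257, 0.1126]), 27.8) [0.51302239 0.1214025  0.36248129] 1148
collar 0.12687755077385668 (array([0.5555, 0.1099]), 25.0)
axis [0.54767991 0.11242997] 0.016704754896531893 tab -27.42242589770232 99 0.03317234719857192
pestle top 0.17788556275382406 [0.53925826 0.26814104 0.1742364 ]
0.004 39 [0.037 0.037 0.039 0.04 ] [ 12. 160.  70.   3.]
0.012 44 [0.028 0.029 0.031 0.033] [137. 128. 128. 128.]
0.045 34 [0.025 0.025 0.026 0.027] [115. 125. 142. 117.]
```

Run:
```python
from h import *
D=np.load("wrist4.npz");im=D["im"];c=calibration("wrist");K=np.array(c["intrinsics"]);W=np.array(c["world_to_cam"])
ax=np.array([.5477,.1124])
def proj(p):
    q=W[:3,:3]@p+W[:3,3];return K[0,0]*q[0]/-q[2]+K[0,2],K[1,1]*(-q[1])/-q[2]+K[1,2]
xs=np.arange(-.04,.0401,.0004)
mx=np.zeros((len(xs),len(xs)),np.float32);my=mx.copy()
for i,a in enumerate(xs):
    for j,b in enumerate(xs): mx[i,j],my[i,j]=proj(np.array([ax[0]-a,ax[1]-b,.126]))
o=cv2.remap(im,mx,my,cv2.INTER_CUBIC);g=cv2.cvtColor(o,cv2.COLOR_BGR2GRAY)
A,B=np.meshgrid(-xs,-xs,indexing="ij") # A=dx world, B=dy
R=np.hypot(A,B);T=np.degrees(np.arctan2(B,A))
t,_=cv2.threshold(g[R<.033],0,255,cv2.THRESH_OTSU);m=(g>t)
for lo,hi in((.019,.023),(.023,.027),(.027,.031)):
    f=m&(R>lo)&(R<hi);print(t,f.sum(),"ang",np.degrees(np.arctan2(B[f].mean(),A[f].mean())).round(1),np.percentile(T[f],[5,95]).round(1))
f=m&(R<.0185);print("ring centroid",A[f].mean(),B[f].mean())
cv2.imwrite("pics/stem.png",cv2.resize(o,None,fx=2.5,fy=2.5))
```

```text
58.0 1031 ang -152.5 [-173.8  174.9]
58.0 1418 ang -164.2 [-173.1  174. ]
58.0 1814 ang -169.5 [-172.4  173.2]
ring centroid -0.00017169780666100672 4.945572705142046e-05
```

View pics/stem.png

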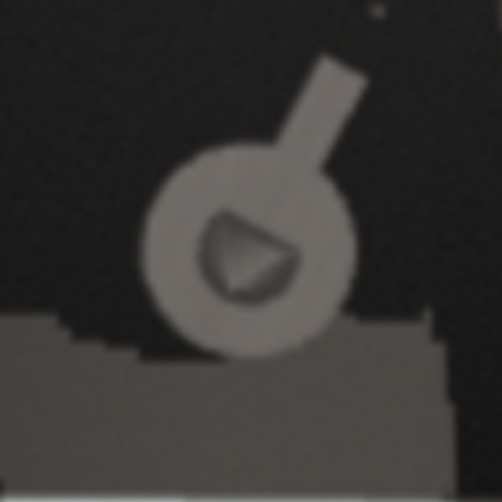

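step_arm([
  {"fingers": -1, "dx": -0.005, "dy": 0.04, "dz": 0, "roll": -10},
  {"fingers": -1, "dx": -0.01, "dy": 0.08, "dz": 0, "roll": -20},
  {"fingers": -1, "dx": -0.02, "dy": 0.12, "dz": 0, "roll": -30},
  {"fingers": -1, "dx": -0.03, "dy": 0.16, "dz": 0, "roll": -40},
  {"fingers": -1, "dx": -0.04, "dy": 0.2, "dz": 0, "roll": -50},
  {"fingers": -1, "dx": -0.05, "dy": 0.24, "dz": 0, "roll": -60},
  {"fingers": -1, "dx": -0.055, "dy": 0.28, "dz": 0.02, "roll": -70},
  {"fingers": -1, "dx": -0.059, "dy": 0.305, "dz": 0.04, "roll": -80},
])

```text
time: 10.6
tool_pos: [0.4314, -0.1971, 0.2412]
tcp_rot: [2.403, 2.022, 0.001]
wrist_force: [0.7, 1.2, -0.3]
width: 1.001
grip_force: 0.0
```

The rectified view shows the stem's axis at the picture centre (250,250) and the tab tip at (345,68), so the tab points at -27.6° in world and the axis is at (0.5477, 0.1124). I'll finish the turn over the knob.

step_arm([
  {"fingers": -1, "dx": 0, "dy": 0, "dz": 0, "roll": -10},
  {"fingers": -1, "dx": 0, "dy": 0, "dz": 0, "roll": -20},
  {"fingers": -1, "dx": 0, "dy": 0, "dz": 0, "roll": -30},
  {"fingers": -1, "dx": 0, "dy": 0, "dz": 0, "roll": -40},
  {"fingers": -1, "dx": 0, "dy": 0, "dz": 0, "roll": -51},
  {"fingers": -1, "dx": 0, "dy": 0, "dz": 0, "roll": -51},
  {"fingers": -1, "dx": 0, "dy": 0, "dz": 0, "roll": -51},
])

```text
time: 11.48
tool_pos: [0.431, -0.1955, 0.2412]
tcp_rot: [-1.31, -2.855, -0.0]
wrist_force: [0.3, 0.2, -0.1]
width: 0.996
grip_force: 0.0
```

Run:
```python
from h import *
s=read_state();print(s["q"].round(2),s["tool_pos"].round(4),s["tcp_rot"].round(3))
im,d,c=grab("wrist");P=world(d,c);np.savez("wrist5.npz",im=im,P=P)
r=P.reshape(-1,3);r=r[~np.isnan(r[:,2])];r=r[np.hypot(r[:,0]-.432,r[:,1]+.195)<.05]
for a,b in((.010,.022),(.05,.06)):
    k=r[(r[:,2]>a)&(r[:,2]<b)];print(a,len(k),np.median(k[:,2]),mid(k),cv2.minAreaRect((k[:,:2]*1000).astype(np.float32)))
k=r[(r[:,2]>.01)&(r[:,2]<.022)];dd=k[:,:2]-[.432,-.195];R=np.hypot(*dd.T);f=R>.025
if f.any():print("nose",f.sum(),R.max(),np.degrees(np.arctan2(*dd[f].mean(0)[::-1])))
cv2.imwrite("pics/w5.png",im)
```

```text
[-0.48 -0.15  1.98  0.    1.31 -1.19] [ 0.431  -0.1955  0.2412] [-1.31  -2.855 -0.   ]
0.01 594 0.019940359357441484 (array([ 0.4298, -0.1903]), 27.3) ((432.5527648925781, -192.82107543945312), (48.25830078125, 45.57380676269531), 89.56912994384766)
0.05 368 0.056714007468489425 (array([ 0.4324, -0.1934]), 21.2) ((432.0673828125, -193.79428100585938), (12.535257339477539, 41.209014892578125), 40.635009765625)
nose 33 0.03238417143505882 128.76412177592118
```

View pics/w5.png

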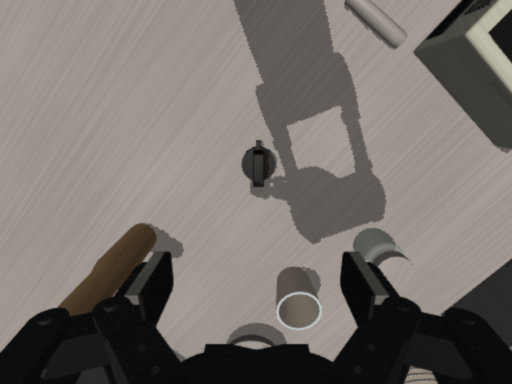

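The nose sits at (258,143), straight above the knob at (258,165) in the picture. So it lies along tool +x, and the knob's yaw is about 130.7°, already aligned. Descending to grasp.

step_arm([
  {"fingers": -1, "dx": 0, "dy": 0.0015, "dz": 0.05, "roll": 0},
  {"fingers": -1, "dx": 0, "dy": 0.0015, "dz": 0.1, "roll": 0},
  {"fingers": -1, "dx": 0, "dy": 0.0015, "dz": 0.15, "roll": 0},
  {"fingers": -1, "dx": 0, "dy": 0.0015, "dz": 0.19, "roll": 0},
  {"fingers": -1, "dx": 0, "dy": 0.0015, "dz": 0.21, "roll": 0},
  {"fingers": -1, "dx": 0, "dy": 0.0015, "dz": 0.214, "roll": 0},
  {"fingers": -1, "dx": 0, "dy": 0.0015, "dz": 0.214, "roll": 0},
])

```text
time: 12.4
tool_pos: [0.4321, -0.1952, 0.0279]
tcp_rot: [1.308, 2.856, -0.0]
wrist_force: [0.7, -0.5, -0.4]
width: 1.002
grip_force: 0.0
```

step_arm([
  {"fingers": 1, "dx": 0, "dy": 0, "dz": 0, "roll": 0},
  {"fingers": 1, "dx": 0, "dy": 0, "dz": 0, "roll": 0},
  {"fingers": 1, "dx": 0, "dy": 0, "dz": 0, "roll": 0},
  {"fingers": 1, "dx": 0, "dy": 0, "dz": 0, "roll": 0},
  {"fingers": 1, "dx": 0, "dy": 0, "dz": 0, "roll": 0},
  {"fingers": 1, "dx": 0, "dy": 0, "dz": 0, "roll": 0},
], squeeze=40)

```text
time: 13.15
tool_pos: [0.432, -0.195, 0.0278]
tcp_rot: [1.308, 2.856, 0.0]
wrist_force: [0.2, 0.8, 2.6]
width: 0.144
grip_force: 40.2
```

step_arm([
  {"fingers": 1, "dx": 0, "dy": 0, "dz": -0.03, "roll": 0},
  {"fingers": 1, "dx": 0, "dy": 0, "dz": -0.08, "roll": 10},
  {"fingers": 1, "dx": 0.02, "dy": 0.02, "dz": -0.13, "roll": 20},
  {"fingers": 1, "dx": 0.05, "dy": 0.06, "dz": -0.17, "roll": 30},
  {"fingers": 1, "dx": 0.08, "dy": 0.095, "dz": -0.21, "roll": 40},
  {"fingers": 1, "dx": 0.115, "dy": 0.135, "dz": -0.23, "roll": 50},
  {"fingers": 1, "dx": 0.15, "dy": 0.175, "dz": -0.242, "roll": 60},
  {"fingers": 1, "dx": 0.185, "dy": 0.218, "dz": -0.242, "roll": 70},
], squeeze=70)

```text
time: 14.15
tool_pos: [0.4754, 0.081, 0.2704]
tcp_rot: [2.686, 1.626, 0.003]
wrist_force: [0.7, -0.0, -1.2]
width: 0.131
grip_force: 70.6
```

step_arm([
  {"fingers": 1, "dx": 0.03, "dy": -0.011, "dz": 0, "roll": 10},
  {"fingers": 1, "dx": 0.06, "dy": -0.022, "dz": 0, "roll": 20},
  {"fingers": 1, "dx": 0.06, "dy": -0.022, "dz": 0, "roll": 30},
  {"fingers": 1, "dx": 0.06, "dy": -0.022, "dz": 0, "roll": 40},
  {"fingers": 1, "dx": 0.06, "dy": -0.022, "dz": 0, "roll": 50},
  {"fingers": 1, "dx": 0.06, "dy": -0.022, "dz": 0, "roll": 60},
  {"fingers": 1, "dx": 0.06, "dy": -0.022, "dz": 0, "roll": 70},
  {"fingers": 1, "dx": 0.06, "dy": -0.022, "dz": 0, "roll": 80},
])

```text
time: 15.15
tool_pos: [0.4824, 0.1427, 0.2684]
tcp_rot: [3.104, -0.481, -0.002]
wrist_force: [0.4, -0.4, -0.9]
width: 0.133
grip_force: 70.6
```

step_arm([
  {"fingers": 1, "dx": 0, "dy": 0, "dz": 0, "roll": 8},
  {"fingers": 1, "dx": 0, "dy": 0, "dz": 0, "roll": 8},
  {"fingers": 1, "dx": 0, "dy": 0, "dz": 0, "roll": 8},
])

```text
time: 15.52
tool_pos: [0.4826, 0.1429, 0.2688]
tcp_rot: [3.066, -0.685, -0.001]
wrist_force: [-0.0, 0.4, -1.3]
width: 0.13
grip_force: 70.6
```

Run:
```python
from h import *
s=read_state();p0=s["tool_pos"];rv=s["tcp_rot"];R,_=cv2.Rodrigues(rv);print(s["q"].round(2),p0.round(4),rv.round(3),"toolx ang",np.degrees(np.arctan2(R[1,0],R[0,0])))
im,d,c=grab("wrist");P=world(d,c);np.savez("wrist6.npz",im=im,P=P,c=c["world_to_cam"],p0=p0,R=R)
r=P.reshape(-1,3);r=r[~np.isnan(r[:,2])]
t=(r-p0)@R  # tool coords
k=t[(abs(t[:,0])<.045)&(abs(t[:,1])<.04)&(t[:,2]>-.035)&(t[:,2]<.04)]
for a,b in((-.035,-.02),(.003,.012),(.012,.03)):
    z=k[(k[:,2]>a)&(k[:,2]<b)]
    if len(z)>5:print(a,len(z),np.median(z[:,2]).round(4),"x",np.percentile(z[:,0],[0,1,99,100]).round(4),"y",np.percentile(z[:,1],[1,99]).round(4))
col=r[(np.hypot(r[:,0]-.5477,r[:,1]-.1124)<.045)&(r[:,2]>.122)&(r[:,2]<.131)];print("collar",len(col),np.median(col[:,2]),mid(col))
ax=np.array([.5477,.1124])
for _ in range(5):
    dd=col[:,:2]-ax;Q=np.hypot(*dd.T);ang=np.degrees(np.arctan2(dd[:,1],dd[:,0]));f=Q>.020
    a=np.degrees(np.arctan2(*dd[f].mean(0)[::-1]));g=abs((ang-a+180)%360-180)>30;e=[]
    for b in range(-180,180,12):
        w=g&(ang>=b)&(ang<b+12)&(Q<.0195)
        if w.sum()>3:e.append(col[w][Q[w].argmax()])
    ax,rad=circ(np.array(e))
print("axis",ax,rad,"tab",a)
cv2.imwrite("pics/w6.png",cv2.resize(im,None,fx=1.5,fy=1.5))
```

```text
[ 0.24 -0.1   1.88 -0.    1.36  2.25] [0.4826 0.1429 0.2688] [ 3.066e+00 -6.850e-01 -1.000e-03] toolx ang -25.174412114905753
-0.035 2005 -0.0292 x [-0.021  -0.0201  0.021   0.0213] y [-0.0149  0.0167]
0.003 1924 0.0077 x [-0.0138 -0.012   0.0312  0.032 ] y [-0.0207  0.023 ]
0.012 286 0.0189 x [0.0052 0.0061 0.0319 0.0319] y [-0.0193  0.0233]
collar 880 0.1269183747741882 (array([0.5552, 0.1093]), 24.9)
axis [0.54763442 0.11255049] 0.01671118954580681 tab -27.826958805412943
```

View pics/w6.png

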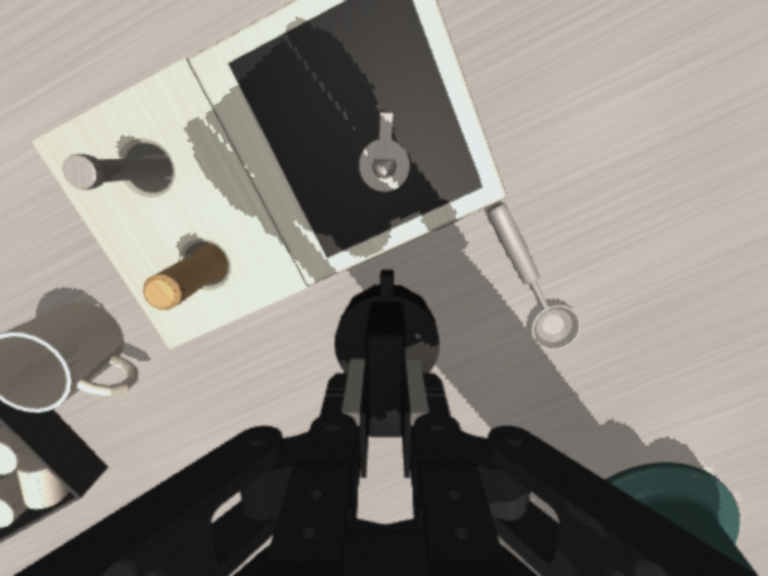

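The view shows the knob gripped squarely, with its nose at (387,278). The stem is straight ahead at (385,165) with its tab up, and the pestle is standing in its well. The offsets agree with the measured numbers, so I'll move over the shaft.

step_arm([
  {"fingers": 1, "dx": 0.03, "dy": 0, "dz": 0, "roll": 2.5},
  {"fingers": 1, "dx": 0.06, "dy": 0, "dz": 0, "roll": 2.5},
  {"fingers": 1, "dx": 0.072, "dy": 0, "dz": 0.03, "roll": 2.5},
  {"fingers": 1, "dx": 0.072, "dy": 0, "dz": 0.06, "roll": 2.5},
  {"fingers": 1, "dx": 0.072, "dy": 0, "dz": 0.08, "roll": 2.5},
  {"fingers": 1, "dx": 0.072, "dy": 0, "dz": 0.09, "roll": 2.5},
  {"fingers": 1, "dx": 0.072, "dy": 0, "dz": 0.09, "roll": 2.5},
  {"fingers": 1, "dx": 0.072, "dy": 0, "dz": 0.09, "roll": 2.5},
])

```text
time: 16.58
tool_pos: [0.5488, 0.1125, 0.1806]
tcp_rot: [-3.049, 0.754, -0.003]
wrist_force: [0.4, 0.0, -1.3]
width: 0.131
grip_force: 70.6
```

Run:
```python
from h import *
for _ in range(2):
    s=read_state();R,_=cv2.Rodrigues(s["tcp_rot"]);e=np.array([.5476,.1125,0])-s["tool_pos"]
    print(s["tool_pos"].round(4),"ang",np.degrees(np.arctan2(R[1,0],R[0,0])).round(2),"err in tool",(e@R)[:2].round(4)); read_camera("wrist")
```

```text
[0.5488 0.1125 0.1806] ang -27.78 err in tool [-0.0014  0.0008]
[0.5489 0.1125 0.1807] ang -27.78 err in tool [-0.0015  0.0008]
```

step_arm([
  {"fingers": 1, "dx": -0.0013, "dy": 0.0006, "dz": 0, "roll": 0},
  {"fingers": 1, "dx": -0.0013, "dy": 0.0006, "dz": 0.005, "roll": 0},
  {"fingers": 1, "dx": -0.0013, "dy": 0.0006, "dz": 0.01, "roll": 0},
  {"fingers": 1, "dx": -0.0013, "dy": 0.0006, "dz": 0.015, "roll": 0},
  {"fingers": 1, "dx": -0.0013, "dy": 0.0006, "dz": 0.017, "roll": 0},
  {"fingers": 1, "dx": -0.0013, "dy": 0.0006, "dz": 0.017, "roll": 0},
])

```text
time: 17.42
tool_pos: [0.5468, 0.1125, 0.162]
tcp_rot: [-3.049, 0.755, -0.0]
wrist_force: [1.5, 0.8, -1.7]
width: 0.127
grip_force: 70.5
```

step_arm([
  {"fingers": 1, "dx": 0, "dy": 0, "dz": 0.002, "roll": 0},
  {"fingers": 1, "dx": 0, "dy": 0, "dz": 0.004, "roll": 0},
  {"fingers": 1, "dx": 0, "dy": 0, "dz": 0.006, "roll": 0},
  {"fingers": 1, "dx": 0, "dy": 0, "dz": 0.006, "roll": 0},
])

```text
time: 17.92
tool_pos: [0.5468, 0.1123, 0.1562]
tcp_rot: [-3.049, 0.755, -0.001]
wrist_force: [1.9, 0.7, -0.2]
width: 0.135
grip_force: 70.6
```

The knob is going on freely. Now the seating, and then the press.

step_arm([
  {"fingers": 1, "dx": 0, "dy": 0, "dz": 0.002, "roll": 0},
  {"fingers": 1, "dx": 0, "dy": 0, "dz": 0.004, "roll": 0},
  {"fingers": 1, "dx": 0, "dy": 0, "dz": 0.005, "roll": 0},
  {"fingers": 1, "dx": 0, "dy": 0, "dz": 0.005, "roll": 0},
])

```text
time: 18.42
tool_pos: [0.5469, 0.1122, 0.1517]
tcp_rot: [-3.049, 0.755, -0.001]
wrist_force: [2.0, 0.6, 4.5]
width: 0.132
grip_force: 71.2
```

step_arm([
  {"fingers": 1, "dx": 0, "dy": 0, "dz": 0.002, "roll": 0},
  {"fingers": 1, "dx": 0, "dy": 0, "dz": 0.004, "roll": 0},
  {"fingers": 1, "dx": 0, "dy": 0, "dz": 0.006, "roll": 0},
  {"fingers": 1, "dx": 0, "dy": 0, "dz": 0.006, "roll": 0},
])

```text
time: 18.92
tool_pos: [0.5472, 0.1122, 0.1465]
tcp_rot: [-3.049, 0.755, -0.002]
wrist_force: [-0.4, -0.1, 9.3]
width: 0.133
grip_force: 71.8
```

step_arm([
  {"fingers": 1, "dx": 0, "dy": 0, "dz": 0.001, "roll": 0},
  {"fingers": 1, "dx": 0, "dy": 0, "dz": 0.0025, "roll": 0},
  {"fingers": 1, "dx": 0, "dy": 0, "dz": 0.0025, "roll": 0},
  {"fingers": 1, "dx": 0, "dy": 0, "dz": 0.0025, "roll": 0},
])

```text
time: 19.42
tool_pos: [0.5475, 0.1122, 0.1454]
tcp_rot: [-3.049, 0.755, -0.004]
wrist_force: [-0.8, -0.8, 13.9]
width: 0.129
grip_force: 72.5
```

step_arm([
  {"fingers": 1, "dx": 0, "dy": 0, "dz": 0.0015, "roll": 0},
  {"fingers": 1, "dx": 0, "dy": 0, "dz": 0.0015, "roll": 0},
  {"fingers": 1, "dx": 0, "dy": 0, "dz": 0.0015, "roll": 0},
  {"fingers": 1, "dx": 0, "dy": 0, "dz": 0.0015, "roll": 0},
])

```text
time: 19.92
tool_pos: [0.5478, 0.1122, 0.1453]
tcp_rot: [-3.049, 0.754, -0.005]
wrist_force: [-3.7, -0.1, 20.8]
width: 0.132
grip_force: 73.2
```

Run:
```python
from h import *
s=read_state();p0=s["tool_pos"];R,_=cv2.Rodrigues(s["tcp_rot"]);print(p0.round(4),s["wrist_force"])
im,d,c=grab("wrist");P=world(d,c);r=P.reshape(-1,3);r=r[~np.isnan(r[:,2])]
q=r[np.hypot(r[:,0]-.5476,r[:,1]-.1125)<.033]
print("bar top z",np.median(q[(abs((q-p0)@R[:,1])<.006)&(q[:,2]>.15)&(q[:,2]<.2)][:,2]),"(pressed: .174)")
z=q[(q[:,2]>.128)&(q[:,2]<.142)];print("skirt top",np.median(z[:,2]),len(z),"(pressed: .137)")
im,d,c=grab("scene");cv2.imwrite("pics/end.png",cv2.resize(im[100:260,150:390],None,fx=3,fy=3,interpolation=cv2.INTER_CUBIC))
```

```text
[0.5478 0.1122 0.1453] [-3.65356426 -0.07553    20.82996608]
bar top z 0.17451594619808203 (pressed: .174)
skirt top 0.13758290368018786 2006 (pressed: .137)
```

View pics/end.png

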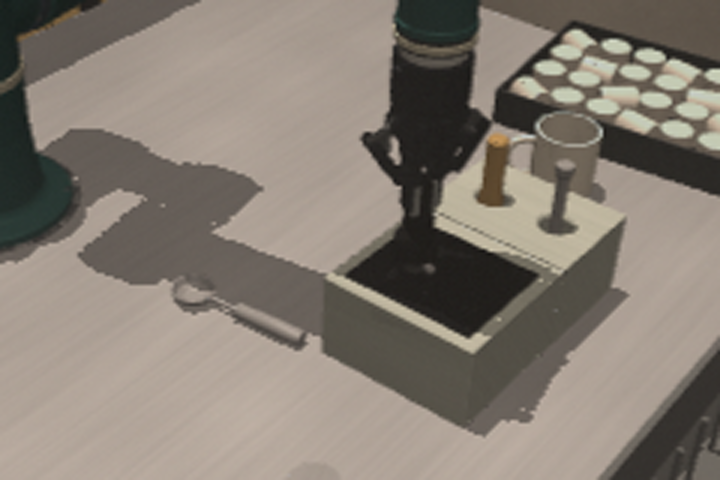

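The picture shows the pestle standing in the front well at (495,170), the knob held down on the shaft at about (420,250), and the spoon, mug and muddler untouched. The force rose from 14 to 21 N with almost no further travel, and the skirt top measures 0.1376 m, so the knob is fully in.

```bash
python3 -c "
from workcell import *
print(finish_job())"
```

```text
the job is handed in; nothing more can be done
None
```

The pestle stands on the bottom of the empty well, released; the knob is home on the D-shaft and was still held fully pressed when I handed the job in, at about 20 s of the 72 s allowed.

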